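# Check the handle stop of a vial crimper

### The arm

A 7-joint arm with a two-finger parallel gripper is mounted at the origin on the work surface. World frame = base frame: x ahead of the robot, y to its left, z up, the work surface at z = 0. Lengths are in m, angles in rad, forces in N, time in s.
With the tool pointing down it reaches from about 0.425 to 0.925 m from the base axis. Payload 6.8 kg.
Tool frame: the origin (TCP) lies at the very end of the fingers, on their centre line; the grasp point (between the pads) lies r.pinch_z behind it (r.pinch_z is the distance from the TCP to the grasp point, in m); z points along the fingers, y is the line along which they close (so a half turn about z gives the same grasp; the last joint's range is limited). The gripper opens to 85 mm and grips with 20 to 120 N. Pads are 22 mm wide; open, the fingers measure 114 mm over their backs; the gripper's body (76 mm by 85 mm) begins 54 mm behind the grasp point. The pads swing forward as they close: fully open they stand 13 mm farther back than shut.
Start: joints at [1.071, 0.477, 0.022, 1.555, -0.011, 1.109, -0.083], TCP at [0.258, -0.624, 0.231] pointing down, gripper open.
Joint ranges: [-2.96, 2.96], [-0.34, 2.1], [-1.41, 1.46], [0.24, 2.44], [-1.37, 4.51], [0.17, 1.92], [-2.96, 2.96]. Speed limits (rad/s): [2.39, 2.39, 3.14, 3.14, 3.14, 3.14, 3.14].

### API

Orientations are given as a rotation vector (axis times angle).
In Python, from bench import status, grab_frame, camera_model, r gives the robot as it stands. The module is installed in compiled form; this text tells all that it offers.
- The arm moves only by the shell command python3 -m creep 'ROWS' [FORCE]. ROWS is text: rows parted by semicolons, each of 7 numbers parted by spaces: the turn, a rotation vector about the tool's x, y, z in rad, then the shift along the tool's x, y, z in mm, then the opening, from -1 (shut) to 1 (fully open). In form: rx ry rz tx ty tz fingers; .... A call has 1 to 10 rows; each row is the pose to reach, as a shift and turn from the pose commanded when the call began, along the tool's axes at that moment; what a row does not reach only later rows make up. A row lasts 1/8 s, in which the tool goes at most 62.5 mm and 10.7 degrees, less where a joint would pass 70% of its speed; a pose out of reach is approached as far as the arm can. A call with a gripper value outside its range is refused whole. The fingers move at their own pace and stop on an object; FORCE is the grip in N (left out, the last holds). Time passes only in rows, so rows that repeat a pose let the fingers close. It gives the time, the measured TCP pose, the force, the opening and the grip force at its end, in the units of the state.
- status.get_obs(): the state, without advancing time (a new reading comes with each control period).
- grab_frame(name): name is "scene" or "top" or "wrist"; returns (picture, depth): 384x512x3 uint8, red, green, blue; 384x512 float32, m along the optical axis (not along the pixel's ray), 0 where there is no reading.
- camera_model(name): a dict with "K" (3x3 intrinsics, pixels), "rvec" (rotation vector, rad) and "tvec" (3), from world to camera coordinates, as OpenCV has them. Camera axes: x right, y down, z forward; pixel columns grow to the right and rows downward; lengths in m; the calibration is good to about 2 mm. The wrist camera is an equidistant fisheye: a pixel r from the principal point sees the ray r / f radians off the axis. A picture is of the moment at which its call begins: read the wrist's pose just before it. camera_model takes no time and is no camera call; for the wrist camera it gives the pose at the moment of the call.
- r.hand_in(): hands the job in; it is judged then, once.
The state is a dict: "clock": time; "joints": joint angles; "qvel": joint speeds; "tau": joint torques, N m; "tcp_pos": TCP position; "orientation": TCP orientation; "contact_force": force on the tool from outside, world axes, zero at the start; "moment": the same for the moment, N m; "grip_width": finger opening in m; "gripper_force": force on a finger pad.
Only numpy, scipy, OpenCV 4.12 (cv2) and the standard library are available. Lean on these libraries where they do the work, as an engineer would, in place of code of your own. Each camera call takes 0.05 s, during which the arm holds its last target. There are 200 camera calls.

### The job

Two hand crimpers for vial caps stand upright in bench stands: on the larger one, check the handle stop by pressing its lever in with your finger backs, from the lever's outer side, until it comes up against its stop short of the upright fixed handle. Hold it firmly against the stop for about two seconds, then ease it all the way back out without letting it snap open, and move clear. Do not pinch or hook the lever, reach behind it, force it or touch the fixed handle, and leave the smaller crimper and everything else on the bench undisturbed.

Things in the scene. Friction and masses are not known exactly. Their poses are not given: they have to be found in the camera images.
- crimper: the larger hand crimper, jaws down, clamped in its bench stand (fixed): grey base 140 x 110 x 12 mm, steel column, aluminium head 38 mm across, above it the grey upright fixed handle and the flared grey lever. Origin under the base, on the fixed handle's axis; z up; lever on the -x side, column on the +x side (52 mm off, 137 mm tall). The lever is pressed in towards +x, in the x-z plane
- crimper_bar: the larger crimper's upright fixed handle, part of crimper, same origin and axes: grey, 20 mm across, from 144 to 228 mm above the bench, on the z axis. A steel stop screw 6 mm thick passes through it 190 mm up and stands out 11 mm towards the lever
- crimper_lever (a joint): angle of the larger crimper's lever, rad: 0 = fully out (at rest, held there by its return spring), 0.37 = against its stop, with 14 mm left between lever tip and fixed handle. Hinge: a level pin along the y axis of crimper, at (-22, 0, 100) mm in it. The spring takes about 3 N at the tip to start, 8 N at the stop; let go, the lever flies back
- crimper_tip (a point): centre of the round upper end of the larger crimper's lever, 122 mm from the hinge pin. Sleeve round, 15 mm across, from 45 mm off the pin to the end. In crimper it is at (-75, 0, 210) mm at rest, the lever leaning 26 degrees outwards, and at (-31.5, 0, 222) mm at the stop, leaning 4.5 degrees. Axes turn with the lever: z from pin to tip, x towards the fixed handle
- mini: the smaller hand crimper in its own fixed stand, the same shape at three quarters of the size: base plate 105 x 83 mm, 171 mm tall. Origin at the underside of its base, on the axis of its fixed handle; its lever is on its -x side. To be left alone
- mini_lever (a joint): angle of the smaller crimper's lever, rad, 0 = fully out (at rest). To be left alone
- vial_a: capped clear glass 10 ml vial, 22.5 mm across, 46 mm tall, standing on the base of the larger crimper's stand; origin at the centre of its underside
- vial_b: capped clear glass 2 ml vial, 12 mm across, 32 mm tall, standing on the base of the smaller crimper's stand; origin at the centre of its underside
- vial_c: capped clear glass vial, 22.5 mm across, 75 mm tall, standing in the wire rack; origin at the centre of its underside
- vial_d: second capped clear glass vial, 22.5 mm across, 75 mm tall, standing in the wire rack; origin at the centre of its underside
- cap_tub: clear plastic tub of aluminium caps, 76 mm across, 40 mm tall; origin at the centre of its underside
- wash_bottle: white wash bottle with a bent spout, 64 mm across, 190 mm tall overall; origin at the centre of its underside
- pipette: white pipette with red cone and blue tip, 255 mm long, 32 mm thick, lying on the bench; origin under its middle
- hex_key: dark steel hex key, 85 mm long, lying on the bench; origin under the middle of its long arm
Mind the look-alikes: they are no part of the job. Leave any brown or orange look-alike of the crimper alone.

How it is judged:
By the outcome, as a careful person would: the job done as asked, in the order asked, and still so for the second after the job is handed in, with the robot touching nothing.
It also fails if it takes over 48 s, if anything falls off the work surface, if the arm or the gripper's body presses on something with over 40 N, if the wrist force passes 120 N, or if a joint passes its speed limit or range.

## Working session

There is one attempt and no reset: what is moved stays moved. The work goes in short steps, Python scripts to look and compute and a shell command to move; the robot and the scene stay as the last step left them, time stands still between calls to the robot, and variables do not carry over. Pictures are saved under pics/ and viewed, at most 10 in all, crops included, and the job is handed in when it is done.

```bash
mkdir -p pics
python3 - <<'E'
from bench import status, grab_frame, camera_model, r
import cv2, numpy as np
for n in ("scene","top"):
    im,d=grab_frame(n); np.savez(f"{n}.npz",im=im,d=d,**camera_model(n))
    cv2.imwrite(f"pics/{n}1.png",cv2.resize(im[...,::-1],(800,600),interpolation=cv2.INTER_CUBIC))
o=status.get_obs();print(o, r.pinch_z)
E
```

```text
{'clock': 0.1, 'joints': array([ 1.07090024,  0.47769989,  0.02232491,  1.55632485, -0.01147174,
        1.10929823, -0.08308401]), 'qvel': array([ 2.58230500e-03, -2.53145604e-03, -2.63011440e-05, -2.38641358e-03,
       -2.98918804e-04, -2.30973174e-06, -3.97875289e-04]), 'tau': array([ 3.87784035e-03, -5.97764432e+01,  1.61337174e+00, -2.81955725e+01,
        1.28245240e-02,  5.02787414e-03, -1.44365448e-06]), 'tcp_pos': array([ 0.25754373, -0.62337494,  0.23044608]), 'orientation': array([-3.07997343e+00, -6.11302831e-01,  6.92111223e-04]), 'contact_force': array([ 0.25377376, -0.63341717, -0.00764115]), 'moment': array([-0.00025812,  0.0211266 , -0.07749538]), 'gripper_force': 0.0, 'grip_width': 0.08553807105547342} 0.0187
```

View pics/scene1.png

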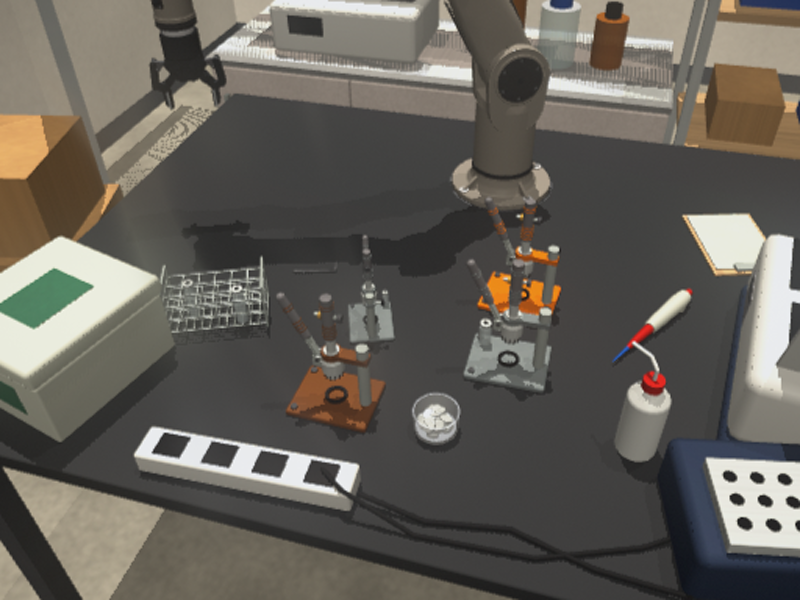

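View pics/top1.png

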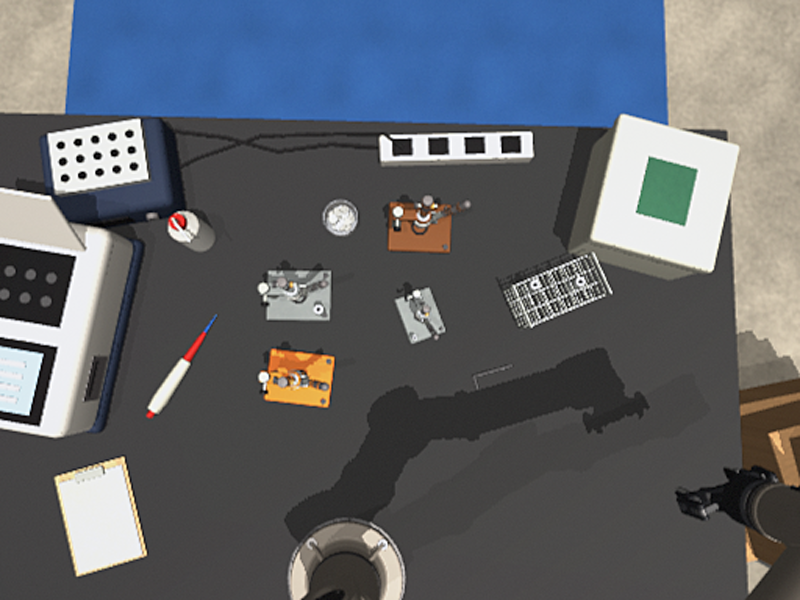

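The larger grey crimper sits at about (298,294) in the top view. Its lever points right (world -y) and its column is at (263,288). The brown and orange look-alikes are at (420,225) and (299,378), and the mini is at (419,312). Next I'll measure from an enlarged crop.

```bash
cat > h.py <<'E'
import numpy as np, cv2
def load(n):
    z=np.load(f"{n}.npz"); R=cv2.Rodrigues(z["rvec"])[0]
    d=z["d"]; K=z["K"]; v,u=np.mgrid[:384,:512]
    c=np.stack([(u-K[0,2])/K[0,0]*d,(v-K[1,2])/K[1,1]*d,d],-1)
    P=(c-z["tvec"].ravel())@R
    P[d==0]=np.nan
    return z["im"],d,P
E
python3 - <<'E'
from h import *
im,d,P=load("top")
c=im[160:225,160:290][...,::-1]
cv2.imwrite("pics/crop1.png",cv2.resize(c,(780,390),interpolation=cv2.INTER_CUBIC))
# base plate: pts with z 8..16mm in region
X=P[165:210,160:220].reshape(-1,3)
b=X[(X[:,2]>.006)&(X[:,2]<.018)]
print(len(b),np.median(b,0)); rect=cv2.minAreaRect((b[:,:2]*1000).astype(np.float32)); print(rect,cv2.boxPoints(rect))
for lo,hi in((.12,.148),(.15,.2),(.2,.214),(.214,.25)):
    q=X[(X[:,2]>lo)&(X[:,2]<hi)]; print(lo,np.round(q*1000).astype(int).tolist()[:40])
im,d,P=load("scene")
S=P[150:255,290:360].reshape(-1,3)
q=S[(S[:,2]>.11)&(S[:,0]>.5)];
print("scene",np.round(q[::4]*1000).astype(int).tolist())
E
```

```text
898 [0.57722015 0.11313835 0.01117118]
((589.7394409179688, 115.85375213623047), (161.44911193847656, 150.00694274902344), 79.43155670166016) [[501.2026   50.25495]
 [648.6649   22.74218]
 [678.27625 181.45255]
 [530.81396 208.96533]]
0.12 [[598, 179, 134], [597, 174, 140], [597, 171, 140], [597, 168, 140], [598, 166, 135], [594, 178, 137], [594, 175, 137], [594, 172, 137], [594, 169, 136], [594, 165, 139], [594, 162, 140], [595, 81, 148], [591, 181, 136], [591, 178, 137], [592, 176, 132], [591, 172, 134], [591, 168, 137], [592, 166, 134], [592, 163, 134], [593, 162, 121], [594, 112, 125], [594, 106, 121], [595, 91, 122], [594, 87, 129], [588, 178, 132], [588, 175, 134], [588, 171, 139], [588, 168, 137], [588, 165, 138], [589, 163, 131], [590, 162, 125], [590, 112, 128], [590, 86, 132], [589, 81, 147], [585, 177, 136], [585, 175, 135], [585, 171, 138], [585, 168, 136], [585, 165, 135], [586, 163, 134]]
0.15 [[596, 140, 195], [597, 137, 192], [599, 113, 177], [598, 55, 198], [593, 139, 195], [594, 137, 195], [594, 110, 194], [595, 108, 192], [594, 105, 195], [598, 66, 175], [596, 62, 
[... 4246 characters left out ...]
2], [598, 142, 118], [597, 152, 120], [589, 161, 115], [608, 172, 135], [598, 182, 128], [609, 115, 118], [609, 125, 121], [604, 135, 119], [603, 145, 120], [598, 155, 118], [602, 165, 124], [605, 175, 129], [612, 110, 116], [611, 120, 118], [609, 130, 119], [603, 140, 115], [603, 150, 117], [599, 160, 117], [606, 170, 125], [601, 180, 123], [614, 121, 117], [610, 131, 116], [606, 141, 115], [605, 151, 116], [607, 161, 121], [605, 171, 121], [602, 180, 121], [613, 121, 113], [611, 131, 113], [604, 151, 112], [609, 161, 119], [604, 171, 116], [606, 181, 121], [608, 144, 111], [606, 156, 112], [608, 166, 116], [604, 176, 114], [607, 162, 110], [605, 172, 111], [605, 182, 113], [607, 182, 111]]
```

View pics/crop1.png

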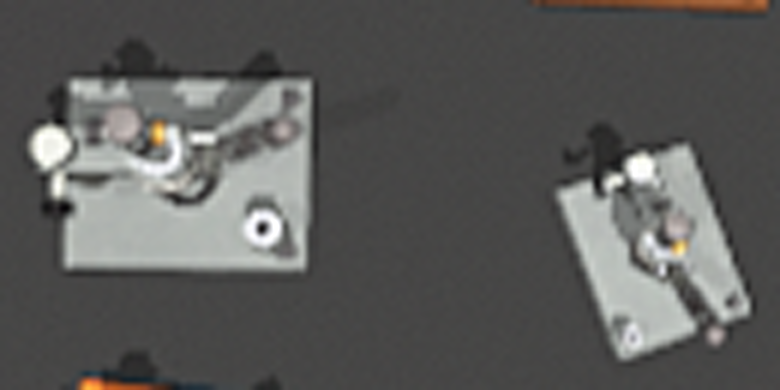

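Two views agree: the fixed handle top is near (0.596, 0.119, 0.228) and the lever tip near (0.594, 0.044, 0.21). The tip is 75 mm out from the handle, as the drawing says. Next I'll fit the yaw and work out the tool targets.

```bash
cat > fit.py <<'E'
from h import *
from scipy.optimize import least_squares
pts=[]
for n in("top","scene"):
    P=load(n)[2].reshape(-1,3); P=P[~np.isnan(P).any(1)]
    P=P[(abs(P[:,0]-.59)<.08)&(abs(P[:,1]-.105)<.09)]
    pts.append(P)
def cap(p,a,b,r):
    t=np.clip(((p-a)@(b-a))/((b-a)@(b-a)),0,1)[:,None]; return np.linalg.norm(p-a-t*(b-a),axis=1)-r
def loc(P,q):
    c,s=np.cos(q[2]),np.sin(q[2]); d=P-[q[0],q[1],0]
    return np.c_[c*d[:,0]+s*d[:,1],-s*d[:,0]+c*d[:,1],d[:,2]]
A=np.array
def res(q,P):
    L=loc(P,q); z=L[:,2]
    h=cap(L,A([0,0,.15]),A([0,0,.4]),.010); cl=cap(L,A([.052,0,0]),A([.052,0,.3]),.0065)
    lv=cap(L,A([-.0415,0,.1405]),A([-.075,0,.210]),.0075)
    D=np.c_[h,lv]; k=abs(D).argmin(1); return D[range(len(L)),k]
for n,P in zip(("top","scene","both"),pts+[np.vstack(pts)]):
    P=P[(P[:,2]>.155)&(P[:,2]<.224)|((P[:,2]>.15)&(P[:,1]<.085))]
    s=least_squares(res,[.597,.119,np.pi/2],args=(P,),loss="soft_l1",f_scale=.002)
    q=s.x; c=A([np.cos(q[2]),np.sin(q[2])])
    print(n,len(P),q.round(4),np.median(abs(s.fun)),"tip",(q[:2]-.075*c).round(4))
P=pts[0];c=P[(P[:,2]>.128)&(P[:,2]<.142)&(P[:,1]>.155)];print("column",c.mean(0),len(c))
b=P[(abs(P[:,2]-.012)<.004)&(P[:,0]>.525)];print(cv2.minAreaRect((b[:,:2]*1000).astype(np.float32)))
E
python3 fit.py
```

```text
top 119 [0.5909 0.1193 1.5806] 0.0006177563269414241 tip [0.5917 0.0443]
scene 373 [0.5959 0.1208 1.5822] 0.0010639407317648893 tip [0.5967 0.0458]
both 492 [0.5952 0.1206 1.5787] 0.0014506970740403606 tip [0.5958 0.0456]
column [0.5899736  0.17058925 0.13617076] 34
((590.7523803710938, 119.05941772460938), (109.81684112548828, 138.7458953857422), 0.8311862945556641)
```

```bash
cat > rel.py <<'E'
import sys; from bench import status
import numpy as np; from scipy.spatial.transform import Rotation as R
o=status.get_obs(); T=R.from_rotvec(o["orientation"]); O=np.array([.593,.120]); yaw=1.581
c,s=np.cos(yaw),np.sin(yaw)
p=o["tcp_pos"]; d=p[:2]-O
print("clock",round(o["clock"],2),"crimper xyz mm",(np.r_[c*d[0]+s*d[1],-s*d[0]+c*d[1],p[2]]*1e3).round(1),"F",o["contact_force"].round(1),"w",round(o["grip_width"],4))
G=R.from_matrix(np.c_[[-s,c,0],[-c,-s,0],[0,0,-1]]) # tool y=-crimper x, z down
x=np.cross(G.as_matrix()[:,1],[0,0,-1]); G=R.from_matrix(np.c_[x,[-c,-s,0],[0,0,-1]])
print("turn",(T.inv()*G).as_rotvec().round(3))
for a in sys.argv[1:]:
    t=[float(v)/1e3 for v in a.split(",")]
    w=np.r_[O+[c*t[0]-s*t[1],s*t[0]+c*t[1]],t[2]]
    print(a,w.round(3),"shift",(T.inv().apply(w-p)*1e3).round(1))
E
python3 rel.py -- 0 2>/dev/null; python3 rel.py -132,0,300 -132,0,190
```

```text
clock 0.1 crimper xyz mm [-739.9  343.   230.4] F [ 0.3 -0.6 -0. ] w 0.0855
clock 0.1 crimper xyz mm [-739.9  343.   230.4] F [ 0.3 -0.6 -0. ] w 0.0855Traceback (most recent call last):
  File "rel.py", line 7, in <module>
    G=R.from_matrix(np.c_[[-s,c,0],[-c,-s,0],[0,0,-1]]) # tool y=-crimper x, z down
  File "scipy/spatial/transform/_rotation.pyx", line 1143, in scipy.spatial.transform._rotation.Rotation.from_matrix
ValueError: Non-positive determinant (left-handed or null coordinate frame) in rotation matrix 0: [[-0.99994794  0.0102035   0.        ]
 [-0.0102035  -0.99994794  0.        ]
 [ 0.          0.         -1.        ]].
```

```bash
sed -i '/tool y=-crimper/d' rel.py; sed -i 's/^x=np.cross/x=np.cross/; s/np.cross(G.as_matrix()\[:,1\],\[0,0,-1\])/np.cross([-c,-s,0],[0,0,-1])/' rel.py; python3 rel.py -132,0,300 -132,0,190
```

```text
clock 0.1 crimper xyz mm [-739.9  343.   230.4] F [ 0.3 -0.6 -0. ] w 0.0855
turn [-0.002  0.     0.382]
-132,0,300 [ 0.594 -0.012  0.3  ] shift [ 544.8 -436.5  -68.9]
-132,0,190 [ 0.594 -0.012  0.19 ] shift [ 544.8 -436.3   41.1]
```

```bash
python3 -m creep '0 0 0.05 0 0 -69 -1; 0 0 0.1 50 -40 -69 -1; 0 0 0.15 100 -80 -69 -1; 0 0 0.2 150 -120 -69 -1; 0 0 0.25 200 -160 -69 -1; 0 0 0.3 245 -196 -69 -1; 0 0 0.35 290 -232 -69 -1; 0 0 0.382 335 -268 -69 -1; 0 0 0.382 375 -300 -69 -1; 0 0 0.382 400 -320 -69 -1' 20; python3 rel.py -132,0,300 -132,0,190
```

```text
clock: 1.35
tcp_pos: [0.5061, -0.1723, 0.3001]
orientation: [-3.141, -0.02, 0.0]
contact_force: [0.5, 0.1, 0.3]
grip_width: -0.0
gripper_force: 0.0
clock 1.35 crimper xyz mm [-291.4   89.9  300.1] F [0.5 0.1 0.3] w -0.0
turn [-0.001  0.     0.003]
-132,0,300 [ 0.594 -0.012  0.3  ] shift [  90.3 -159.2    0.2]
-132,0,190 [ 0.594 -0.012  0.19 ] shift [  90.3 -159.1  110.2]
```

```bash
python3 -m creep '0 0 0 25 -45 0 -1; 0 0 0 50 -90 0 -1; 0 0 0 75 -130 0 -1; 0 0 0 90 -159 0 -1; 0 0 0 90 -159 0 -1;0 0 0 90 -159 30 -1; 0 0 0 90 -159 60 -1; 0 0 0 90 -159 90 -1; 0 0 0 90 -159 108 -1; 0 0 0 90 -159 108 -1'; python3 rel.py -132,0,190
python3 - <<'E'
from bench import grab_frame,camera_model
import cv2,numpy as np
a,d=grab_frame("scene"); np.savez("scene2.npz",im=a,d=d,**camera_model("scene"))
b,d=grab_frame("top"); np.savez("top2.npz",im=b,d=d,**camera_model("top"))
b=b[140:260,150:290];a=a[90:260,240:390]
f=lambda i:cv2.resize(i[...,::-1],(400,400*i.shape[0]//i.shape[1]),interpolation=cv2.INTER_CUBIC)
A,B=f(a),f(b);h=max(len(A),len(B));z=np.zeros((h,800,3),np.uint8);z[:len(A),:400]=A;z[:len(B),400:]=B
cv2.imwrite("pics/pre.png",z)
E
```

```text
clock: 2.6
tcp_pos: [0.5927, -0.0163, 0.1911]
orientation: [3.141, 0.014, -0.004]
contact_force: [-0.4, -0.8, 0.1]
grip_width: 0.0002
gripper_force: 0.0
clock 2.6 crimper xyz mm [-136.3    1.7  191.1] F [-0.4 -0.8  0.1] w 0.0002
turn [ 0.     0.003 -0.001]
-132,0,190 [ 0.594 -0.012  0.19 ] shift [ 1.7 -4.3  1.1]
```

View pics/pre.png

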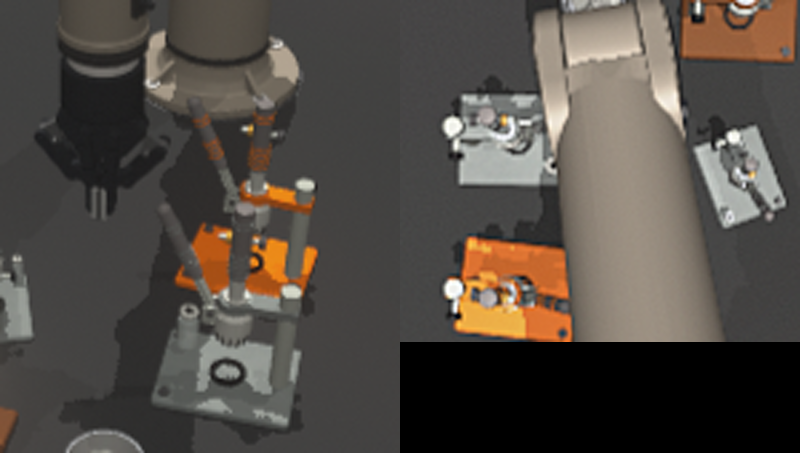

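The left panel shows the shut fingertips at about (98,215), clear of the lever tip at (165,210). The knuckles bulge to (165,145). I'll measure the gripper's profile from depth so the knuckles don't reach the fixed handle.

Run:
```python
from h import *
P=load("scene2")[2].reshape(-1,3); t=np.array([.5927,-.0163,.1911])
d=(P-t)*1e3; d=d[(abs(d[:,0])<60)&(abs(d[:,1])<75)&(d[:,2]>-8)&(d[:,2]<150)]
d=d[~((d[:,1]>40)&(d[:,2]<36)&(d[:,0]>-15))]
for z in range(-8,150,6):
    q=d[(d[:,2]>=z)&(d[:,2]<z+6)]
    if len(q): print(z,len(q),np.percentile(q[:,1],[0,3,97,100]).round(),np.median(q[:,0]).round())
```

```text
-2 1 [3. 3. 3. 3.] 9.0
4 15 [-10. -10.  12.  13.] 12.0
10 23 [-12. -12.  14.  14.] 10.0
16 26 [-13. -13.  13.  14.] 9.0
22 21 [-13. -11.  14.  14.] 10.0
28 20 [-13. -13.  14.  14.] 9.0
34 17 [-13. -11.  11.  12.] 11.0
40 30 [-27. -21.  19.  26.] 12.0
46 58 [-33. -30.  29.  31.] 12.0
52 80 [-37. -35.  33.  37.] 11.0
58 65 [-39. -38.  40.  42.] 13.0
64 61 [-44. -42.  45.  48.] 14.0
70 67 [-52. -49.  48.  53.] 14.0
76 67 [-54. -52.  54.  58.] 13.0
82 84 [-59. -53.  56.  60.] 13.0
88 116 [-59. -58.  61.  62.] 11.0
94 97 [-58. -54.  56.  58.] 11.0
100 92 [-46. -44.  45.  48.] 13.0
106 79 [-40. -35.  40.  42.] 13.0
112 45 [-40. -38.  41.  41.] 12.0
118 19 [-35. -34.  39.  39.] 12.0
124 22 [-28. -20.  38.  38.] 32.0
130 55 [-32. -29.  37.  38.] 31.0
136 66 [-31. -28.  35.  38.] 35.0
142 73 [-31. -27.  37.  37.] 34.0
148 10 [-31. -28.  35.  36.] 31.0
```

```bash
python3 -m creep '0 0 0 1 -8 2 -1; 0 0 0 2 -16 4 -1; 0 0 0 2 -22 4 -1; 0 0 0 2 -26 4 -1; 0 0 0 2 -28 4 -1; 0 0 0 2 -30 4 -1;0 0 0 2 -30 4 -1'; python3 rel.py -98,0,187
```

```text
clock: 3.58
tcp_pos: [0.5954, 0.0145, 0.1883]
orientation: [3.142, 0.015, 0.0]
contact_force: [-0.1, -0.2, -0.4]
grip_width: -0.0001
gripper_force: 0.0
clock 3.58 crimper xyz mm [-105.5   -1.3  188.3] F [-0.1 -0.2 -0.4] w -0.0001
turn [ 0. -0. -0.]
-98,0,187 [0.594 0.022 0.187] shift [-1.3 -7.5  1.3]
```

```bash
python3 -m creep '0 0 0 -1 -2 0 -1; 0 0 0 -1 -4 0 -1; 0 0 0 -1 -6 0 -1; 0 0 0 -1 -8 0 -1; 0 0 0 -1 -10 0 -1;0 0 0 -1 -11 0 -1; 0 0 0 -1 -11 0 -1'; python3 rel.py
```

```text
clock: 4.45
tcp_pos: [0.5943, 0.0246, 0.1883]
orientation: [3.141, 0.014, -0.0]
contact_force: [0.1, -3.4, 0.5]
grip_width: 0.0001
gripper_force: 1.7
clock 4.45 crimper xyz mm [-95.4  -0.3 188.3] F [ 0.1 -3.4  0.5] w 0.0001
turn [ 0.001  0.    -0.001]
```

Contact came at 3.4 N, where predicted. I'll press in along the tip's arc.

```bash
python3 -m creep '0 0 0 0 -3 -1.3 -1; 0 0 0 0 -6 -2.6 -1; 0 0 0 0 -9 -3.8 -1; 0 0 0 0 -12 -5 -1; 0 0 0 0 -15 -6 -1; 0 0 0 0 -18 -6.9 -1; 0 0 0 0 -21 -7.7 -1; 0 0 0 0 -24 -8.5 -1; 0 0 0 0 -27 -9.2 -1; 0 0 0 0 -30 -9.8 -1'; python3 rel.py
```

```text
clock: 5.7
tcp_pos: [0.5945, 0.0538, 0.1991]
orientation: [3.139, 0.013, 0.002]
contact_force: [-1.9, -7.7, 7.1]
grip_width: -0.0001
gripper_force: 4.1
clock 5.7 crimper xyz mm [-66.2  -0.8 199.1] F [-1.9 -7.7  7.1] w -0.0001
turn [ 0.002 -0.001 -0.002]
```

```bash
python3 -m creep '0 0 0 0 0 0 -1'
python3 - <<'E'
from bench import grab_frame
import cv2
a,d=grab_frame("scene");cv2.imwrite("pics/mid.png",cv2.resize(a[120:230,250:370][...,::-1],(654,600),interpolation=cv2.INTER_CUBIC))
E
```

```text
clock: 5.82
tcp_pos: [0.5945, 0.0541, 0.199]
orientation: [3.14, 0.014, 0.002]
contact_force: [-0.2, -7.8, 5.0]
grip_width: 0.0001
gripper_force: 3.9
```

View pics/mid.png

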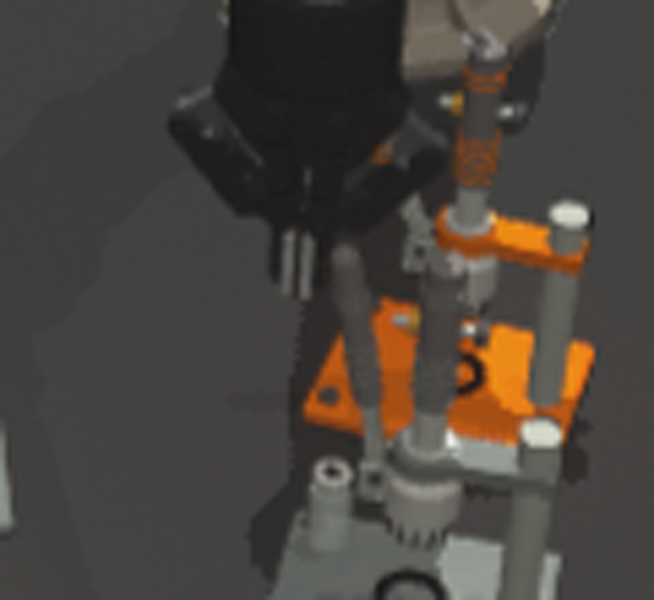

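The lever tip, top at about (345,250), sits against the finger's outer side and just under the knuckle, with a gap to the fixed handle at (445,265). The tool feels a 5 N upward force, so I'll raise it slightly for knuckle clearance before going on.

```bash
python3 -m creep '0 0 0 0 0 -1 -1; 0 0 0 0 0 -2 -1; 0 0 0 0 0 -3 -1; 0 0 0 0 0 -4 -1; 0 0 0 0 0 -4 -1'; python3 rel.py
```

```text
clock: 6.5
tcp_pos: [0.5934, 0.0543, 0.2014]
orientation: [3.14, 0.014, -0.003]
contact_force: [-0.5, -5.5, -2.7]
grip_width: -0.0003
gripper_force: 2.9
clock 6.5 crimper xyz mm [-6.570e+01  2.000e-01  2.014e+02] F [-0.5 -5.5 -2.7] w -0.0003
turn [ 0.002  0.002 -0.001]
```

```bash
python3 -m creep '0 0 0 0 -1.5 -0.4 -1; 0 0 0 0 -3 -0.8 -1; 0 0 0 0 -4.5 -1.1 -1; 0 0 0 0 -6 -1.4 -1; 0 0 0 0 -7.5 -1.7 -1; 0 0 0 0 -9 -2 -1; 0 0 0 0 -10 -2 -1; 0 0 0 0 -10 -2 -1'; python3 rel.py
```

```text
clock: 7.5
tcp_pos: [0.5934, 0.0638, 0.2034]
orientation: [3.139, 0.014, -0.003]
contact_force: [0.5, -6.4, -2.2]
grip_width: -0.0003
gripper_force: 3.5
clock 7.5 crimper xyz mm [-5.620e+01  2.000e-01  2.034e+02] F [ 0.5 -6.4 -2.2] w -0.0003
turn [ 0.002  0.002 -0.002]
```

```bash
python3 -m creep '0 0 0 0 -1 -0.1 -1; 0 0 0 0 -2 -0.2 -1; 0 0 0 0 -3 -0.2 -1; 0 0 0 0 -3 -0.2 -1'; python3 rel.py
```

```text
clock: 8.0
tcp_pos: [0.5934, 0.0666, 0.2038]
orientation: [3.139, 0.013, -0.003]
contact_force: [0.3, -7.6, -1.6]
grip_width: 0.0001
gripper_force: 3.7
clock 8.0 crimper xyz mm [-5.340e+01  2.000e-01  2.038e+02] F [ 0.3 -7.6 -1.6] w 0.0001
turn [ 0.003  0.002 -0.002]
```

```bash
python3 -m creep '0 0 0 0 -0.7 0 -1; 0 0 0 0 -1.4 0 -1; 0 0 0 0 -1.4 0 -1'; python3 rel.py
```

```text
clock: 8.38
tcp_pos: [0.5934, 0.0678, 0.2039]
orientation: [3.139, 0.013, -0.002]
contact_force: [-0.2, -7.5, -0.4]
grip_width: -0.0
gripper_force: 3.9
clock 8.38 crimper xyz mm [-5.220e+01  1.000e-01  2.039e+02] F [-0.2 -7.5 -0.4] w -0.0
turn [ 0.003  0.002 -0.002]
```

```bash
python3 -m creep '0 0 0 0 -0.6 0 -1; 0 0 0 0 -1.2 0 -1; 0 0 0 0 -1.2 0 -1'; python3 rel.py
```

```text
clock: 8.75
tcp_pos: [0.5934, 0.0683, 0.2039]
orientation: [3.138, 0.012, -0.003]
contact_force: [-0.3, -9.0, 1.2]
grip_width: -0.0
gripper_force: 4.6
clock 8.75 crimper xyz mm [-5.170e+01  1.000e-01  2.039e+02] F [-0.3 -9.   1.2] w -0.0
turn [ 0.004  0.002 -0.002]
```

```bash
python3 -m creep '0 0 0 0 -0.6 0 -1; 0 0 0 0 -1.2 0 -1; 0 0 0 0 -1.2 0 -1'; python3 rel.py
```

```text
clock: 9.12
tcp_pos: [0.5934, 0.0683, 0.2039]
orientation: [3.137, 0.011, -0.003]
contact_force: [-1.6, -11.0, 1.4]
grip_width: 0.0
gripper_force: 5.7
clock 9.12 crimper xyz mm [-5.170e+01  1.000e-01  2.039e+02] F [ -1.6 -11.    1.4] w 0.0
turn [ 0.005  0.002 -0.003]
```

The lever is on the stop: position unchanged while the force rises. I'll firm up a little and hold.

```bash
python3 -m creep '0 0 0 0 -1 0 -1; 0 0 0 0 -2 0 -1; 0 0 0 0 -3 0 -1; 0 0 0 0 -3 0 -1; 0 0 0 0 -3 0 -1; 0 0 0 0 -3 0 -1'; python3 rel.py
python3 - <<'E'
from bench import grab_frame
import cv2
a,d=grab_frame("scene");cv2.imwrite("pics/stop.png",cv2.resize(a[120:230,250:370][...,::-1],(654,600),interpolation=cv2.INTER_CUBIC))
E
```

```text
clock: 9.88
tcp_pos: [0.5934, 0.0686, 0.204]
orientation: [3.134, 0.007, -0.004]
contact_force: [-2.3, -17.4, 3.4]
grip_width: -0.0003
gripper_force: 8.5
clock 9.88 crimper xyz mm [-5.14e+01  1.00e-01  2.04e+02] F [ -2.3 -17.4   3.4] w -0.0003
turn [ 0.008  0.002 -0.006]
```

View pics/stop.png

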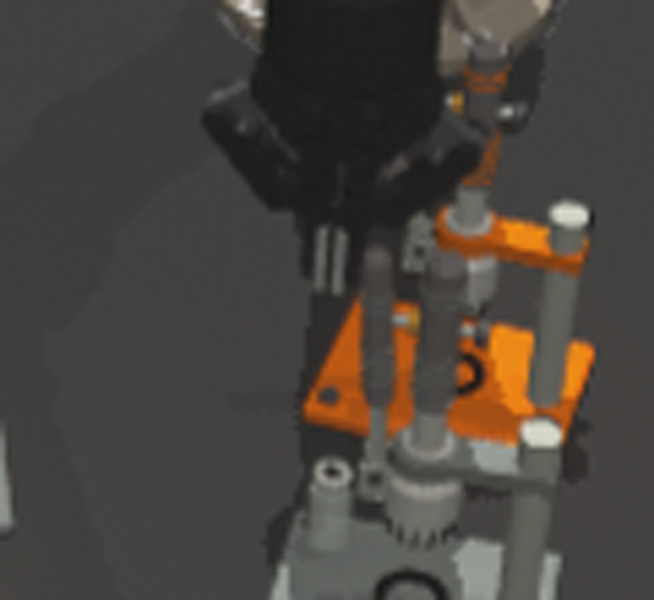

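The lever is nearly upright, tip at (377,255), on its stop and clear of the fixed handle at (445,260). The knuckle is above both. Holding.

```bash
python3 -m creep '0 0 0 0 0 0 -1; 0 0 0 0 0 0 -1; 0 0 0 0 0 0 -1; 0 0 0 0 0 0 -1; 0 0 0 0 0 0 -1; 0 0 0 0 0 0 -1; 0 0 0 0 0 0 -1; 0 0 0 0 0 0 -1; 0 0 0 0 0 0 -1; 0 0 0 0 0 0 -1'; python3 -m creep '0 0 0 0 0 0 -1; 0 0 0 0 0 0 -1; 0 0 0 0 1 0 -1; 0 0 0 0 2 0 -1; 0 0 0 0 3 0 -1; 0 0 0 0 4 0 -1; 0 0 0 0 5 0 -1; 0 0 0 0 6.5 0.2 -1; 0 0 0 0 8 0.4 -1; 0 0 0 0 9.5 0.6 -1'; python3 rel.py
```

```text
clock: 11.18
tcp_pos: [0.5934, 0.0686, 0.2039]
orientation: [3.134, 0.007, -0.004]
contact_force: [-2.0, -16.7, 2.9]
grip_width: 0.0003
gripper_force: 8.5
clock: 12.42
tcp_pos: [0.5934, 0.0638, 0.2033]
orientation: [3.139, 0.013, -0.002]
contact_force: [-1.0, -7.2, -1.0]
grip_width: 0.0001
gripper_force: 3.6
clock 12.43 crimper xyz mm [-5.620e+01  2.000e-01  2.033e+02] F [-1.  -7.2 -1. ] w 0.0001
turn [ 0.003  0.002 -0.002]
```

```bash
python3 -m creep '0 0 0 0 2 0.3 -1; 0 0 0 0 4 0.6 -1; 0 0 0 0 6 0.9 -1; 0 0 0 0 8 1.2 -1; 0 0 0 0 10 1.6 -1; 0 0 0 0 12 2 -1; 0 0 0 0 14 2.5 -1; 0 0 0 0 16 3 -1; 0 0 0 0 18 3.5 -1; 0 0 0 0 20 4 -1'; python3 -m creep '0 0 0 0 2 0.7 -1; 0 0 0 0 4 1.4 -1; 0 0 0 0 6 2.1 -1; 0 0 0 0 8 2.8 -1; 0 0 0 0 10 3.5 -1; 0 0 0 0 11.5 4.2 -1; 0 0 0 0 13 5 -1; 0 0 0 0 14 5.5 -1;0 0 0 0 15 6 -1'; python3 rel.py
```

```text
clock: 13.68
tcp_pos: [0.5936, 0.0455, 0.1992]
orientation: [3.141, 0.015, -0.002]
contact_force: [-1.2, -4.2, -2.5]
grip_width: 0.0003
gripper_force: 2.2
clock: 14.8
tcp_pos: [0.5944, 0.0307, 0.1939]
orientation: [-3.142, -0.015, -0.001]
contact_force: [0.6, -3.6, -0.5]
grip_width: 0.0002
gripper_force: 2.0
clock 14.8 crimper xyz mm [-89.3  -0.5 193.9] F [ 0.6 -3.6 -0.5] w 0.0002
turn [-0. -0. -0.]
```

```bash
python3 -m creep '0 0 0 0 1 0.4 -1; 0 0 0 0 2 0.8 -1; 0 0 0 0 3 1.2 -1; 0 0 0 0 4 1.6 -1; 0 0 0 0 5 2 -1; 0 0 0 0 6 2.4 -1; 0 0 0 0 6.7 2.8 -1; 0 0 0 0 7.4 3 -1;0 0 0 0 8.1 3 -1; 0 0 0 0 8.8 3 -1'; python3 rel.py
```

```text
clock: 16.05
tcp_pos: [0.5945, 0.0225, 0.1909]
orientation: [-3.141, -0.016, -0.001]
contact_force: [-0.4, 0.5, 0.0]
grip_width: 0.0001
gripper_force: 0.0
clock 16.05 crimper xyz mm [-97.5  -0.5 190.9] F [-0.4  0.5  0. ] w 0.0001
turn [-0.001 -0.     0.   ]
```

The force is zero, so the lever is back at rest. I'll move clear outwards, then up and back.

```bash
python3 -m creep '0 0 0 0 2 0 -1; 0 0 0 0 6 0 -1; 0 0 0 0 15 0 -1; 0 0 0 0 30 0 -1; 0 0 0 0 40 0 -1; 0 0 0 0 40 -25 -1; 0 0 0 0 40 -60 -1; 0 0 0 0 40 -95 -1; 0 0 0 0 40 -120 -1; 0 0 0 0 40 -120 -1'; python3 -m creep '0 0 0 -20 40 0 -1; 0 0 0 -40 80 0 -1; 0 0 0 -60 120 0 -1; 0 0 0 -80 160 0 -1; 0 0 0 -100 200 0 -1; 0 0 0 -115 230 0 -1; 0 0 0 -120 240 0 -1; 0 0 0 -120 240 0 -1; 0 0 0 -120 240 0 -1'
python3 - <<'E'
from bench import grab_frame,camera_model
import cv2,numpy as np
for n in("scene","top"):
    a,d=grab_frame(n); np.savez(n+".npz",im=a,d=d,**camera_model(n))
    if n=="scene": cv2.imwrite("pics/end.png",cv2.resize(a[...,::-1],(800,600)))
E
python3 fit.py; python3 rel.py
```

```text
clock: 17.3
tcp_pos: [0.5959, -0.0186, 0.3129]
orientation: [3.142, 0.014, 0.007]
contact_force: [0.1, 0.6, -0.6]
grip_width: -0.0001
gripper_force: 0.0
clock: 18.42
tcp_pos: [0.4779, -0.2574, 0.3104]
orientation: [-3.141, -0.019, 0.0]
contact_force: [0.6, 1.2, -0.1]
grip_width: -0.0001
gripper_force: 0.0
top 120 [0.5908 0.1195 1.5843] 0.0006366552046217348 tip [0.5918 0.0445]
scene 369 [0.5959 0.1207 1.5866] 0.0011475777485090242 tip [0.5971 0.0457]
both 489 [0.5952 0.1205 1.5796] 0.001501391773802152 tip [0.5959 0.0455]
column [0.58995756 0.17056905 0.13628143] 34
((590.8347778320312, 118.79283142089844), (110.20404052734375, 137.87208557128906), 1.0042197704315186)
clock 18.52 crimper xyz mm [-376.4  119.   310.6] F [-1.1 -0.1 -0.2] w 0.0
turn [-0.    -0.     0.002]
```

View pics/end.png

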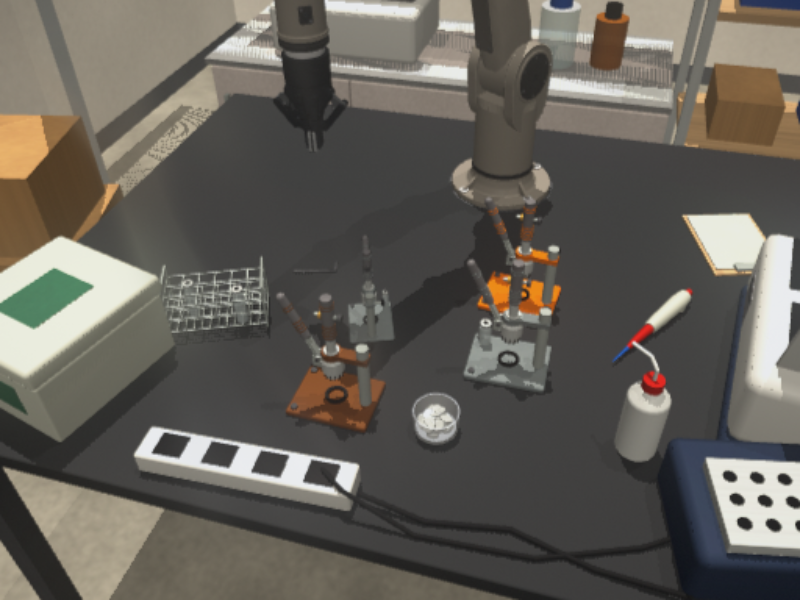

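The arm is clear at (313,140). The larger crimper's lever is fully out again, tip at (472,265), matching the first picture and the refit. Everything else is where it was.

```bash
python3 -c "
from bench import r
print(r.hand_in())"
```

```text
the job is handed in; nothing more can be done
None
```

I pressed the larger crimper's lever to its stop with the shut finger backs, held it there at about 17 N for two seconds, and eased it fully back out. I then moved clear and handed the job in at about 18.5 s; the last picture shows nothing else on the bench disturbed.

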